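# Comb clay chime rods into rows on a kiln plate

## Task

With the wooden comb rake, comb the four scattered clay rods on the kiln plate into parallel rows: lower it flat onto the plate at the rods' far ends, let its prongs run between them so that each rod has its own slot, turn it square to the plate and draw the rods towards the near end until you feel them come up firm against the stop bar clamped across it. The rods are brittle and the plate is coated, so press gently throughout and ease off if a rod jams; move the rods only with the rake. Then lift the rake straight off, lay it back flat on the middle of its rubber mat and leave the other things alone.

Things in the scene. Friction and masses are not known exactly. Their poses are not given: they have to be found in the camera images.
- plate: cream fireclay kiln plate, fixed on the bench: slab 270 mm wide (y), from x = -165 to +145 mm, top 12 mm above the bench. Across its near end lies a stop bar, 16 mm high, clamped anew each time: its inner face is somewhere from x = -142 to -122 mm and its place is not reported; it holds firm at 40 N. Origin: on the bench under the slab; x points away from the robot
- mat: dark grey rubber mat, 200 x 220 mm and 6 mm thick, fixed on the bench to the left of the plate, where the rake lies at the start and belongs. Origin: centre of its underside; x away from the robot
- rake_grip (a point): loose wooden comb rake, 160 g, lying flat on the mat on four small brass glides. On its flat head stands an upright flat grip 44 mm wide (y), 16 mm thick (x), its top 76 mm above the glides. The point is where to hold it: 50 mm above the glides, 16 mm in +x of the slot roots; pinch it across its thickness (x). Prongs point to -x; z up
- rake_head (a point): middle of the row of slot roots of the rake, at the level of its glides; rake's axes. In +x of it a cross bar 32 mm long (x), 166 mm wide (y), 16 mm high. In -x of it four parallel slots, one for each rod, 13 mm wide and 62 mm deep plus flared mouths, centred at y = +/-18 and +/-54 mm. A rod fully in has its end against the slot root (x = 0)
- rake_tips (a point): middle of the row of prong tips, at glide level, 87 mm in -x of the slot roots. Five flat wooden prongs, 2 to 10 mm above the slab, 23 mm wide, at y = 0, +/-36, +/-72 mm, the last 24 mm of each tapering to a point 4 mm wide. They point at the robot when the rake is square to the plate. Rigid: pressed on the slab or on rods against the stop, force builds by about 10 N per mm
- rod_a_mid (a point): one of four identical terracotta rods, 150 x 10 x 10 mm, square in section, ends rounded in plan (5 mm radius), about 30 g (varies). The point is its centre, 5 mm above its underside; x along the rod, z up. At first the four lie scattered side by side, some 36 mm apart, up to 0.4 rad askew to the plate and 0.15 rad to rod b, none touching, near ends 3 to 95 mm short of the stop
- rod_b_mid (a point): another such rod, the same in all respects (centre, axes as for the first)
- rod_c_mid (a point): another such rod, the same in all respects (centre, axes as for the first)
- rod_d_mid (a point): another such rod, the same in all respects (centre, axes as for the first)
- bowl: terracotta bowl, 116 mm across, 60 mm tall, beyond the plate; leave alone. Origin: centre of its underside
- glaze_jar: blue glaze jar with a white cap, 72 mm across, 100 mm tall, to the right of the plate; leave alone. Origin: centre of its underside
- glaze_brush: glaze brush lying to the right of the plate; leave alone. Origin: centre of its underside
- test_cup: grey stoneware cup, 68 mm across, 65 mm tall, to the left, nearer the robot than the mat; leave alone. Origin: centre of its underside
Not all that is in view belongs to the job. Leave any purple look-alike of the part that bears rod_b_mid alone. What is shaped like the part that bears rake_grip but green is not meant.

How it is judged:
By the outcome, as a careful person would: the job done as asked, in the order asked, and still so for the second after the job is handed in, with the robot touching nothing.
It also fails if it takes over 64 s, if anything falls off the work surface, if the arm or the gripper's body presses on something with over 40 N, if the wrist force passes 120 N, or if a joint passes its speed limit or range.

## Robot

A 6-joint arm with a two-finger parallel gripper is mounted at the origin on the work surface. World frame = base frame: x ahead of the robot, y to its left, z up, the work surface at z = 0. Lengths are in mm, angles in rad, forces in N, time in s.
With the tool pointing down it reaches from about 400 to 925 mm from the base axis. Payload 12.5 kg.
Tool frame: the origin (TCP) lies on the mounting face of the last link; the fingertips stand 190 mm ahead of it and the grasp point (between the pads) lies 171 mm ahead of it; z points along the fingers, y is the line along which they close (so a half turn about z gives the same grasp; the last joint's range is limited). The gripper opens to 95 mm and grips with 3 to 60 N. Pads are 20 mm wide; open, the fingers measure 119 mm over their backs; the gripper's body (75 mm by 180 mm) begins 59 mm behind the grasp point.
Start: joints at [1.015, 0.491, 1.559, -0, 1.092, -0.106], TCP at [271.718, 562.845, 404.761] pointing down, gripper open.
Joint ranges: [-3.1, 3.1], [-0.84, 2.19], [0.05, 2.79], [-1.13, 4.28], [0.06, 2.93], [-2.69, 2.69]. Speed limits (rad/s): [2.22, 2.22, 2.79, 3.14, 3.14, 3.14].

## Interface

Orientations are given as [roll, pitch, yaw] about the fixed x, y, z axes, in that order (R = Rz(yaw) Ry(pitch) Rx(roll)).
In Python, from cell import env gives the robot as it stands.
- The arm moves only by the tool carry_out, never from a script. Its argument "series" is a list of rows, each a list of 5 numbers: the shift along the tool's x, y, z in m, then the turn about the tool's z in degrees, then the opening, from 0 (shut) to 1 (fully open). A call has 1 to 20 rows; each row is the pose to reach, as a shift and turn from the pose commanded when the call began, along the tool's axes at that moment; what a row does not reach only later rows make up. A row lasts 1/8 s, in which the tool goes at most 62.5 mm and 10.7 degrees, less where a joint would pass 70% of its speed; a pose out of reach is approached as far as the arm can. A call with a gripper value outside its range is refused whole. The fingers move at their own pace and stop on an object; the grip force is fixed at half the most. Time passes only in rows, so rows that repeat a pose let the fingers close. It gives the time, the measured TCP pose, the force, the opening and the grip force at its end, in the units of the state.
- env.state(): the state, without advancing time (a new reading comes with each control period).
- env.read_camera(name): name is "scene" or "top"; returns (picture, depth): 400x640x3 uint8, red, green, blue; 400x640 float32, mm along the optical axis (not along the pixel's ray), 0 where there is no reading.
- env.get_calibration(name): a dict with "intrinsics" (3x3 intrinsics, pixels), "cam_to_world" (4x4, takes a point from camera to world coordinates). Camera axes: x right, y up, looking along -z (the intrinsics and any distortion apply to the point x, -y, -z); pixel columns grow to the right and rows downward; lengths in mm; the calibration is good to about 2 mm. A picture is of the moment at which its call begins. get_calibration takes no time and is no camera call.
- env.job_done(): hands the job in; it is judged then, once.
The state is a dict: "t": time; "joints": joint angles; "qvel": joint speeds; "tau": joint torques, N m; "eef_pos": TCP position; "tcp_rot": TCP orientation; "ft_force": force on the tool from outside, world axes, zero at the start; "moment": the same for the moment, N m; "opening": opening from 0.0 (shut) to 1.0 (fully open); "grip_force": force on a finger pad.
Only numpy, scipy, OpenCV 4.12 (cv2) and the standard library are available. Lean on these libraries where they do the work, as an engineer would, in place of code of your own. Each camera call takes 0.05 s, during which the arm holds its last target. There are 200 camera calls.

## Working session

There is one attempt and no reset: what is moved stays moved. The work goes in short steps, Python scripts to look and compute and a tool call to move; the robot and the scene stay as the last step left them, time stands still between calls to the robot, and variables do not carry over. Pictures are saved under pics/ and viewed, at most 10 in all, crops included, and the job is handed in when it is done.

Besides the shell and the picture viewer there is one more tool, called after "Emit:" as name(argument=value, ...) on one line, values as JSON. carry_out: Moves the arm, as the interface text tells. Its arguments: {"type":"object","properties":{"series":{"type":"array","items":{"type":"array","items":{"type":"number"}}}},"required":["series"]}

```bash
mkdir -p pics; ls; cat > h.py <<'E'
from cell import env
import numpy as np, cv2
def snap(name,fn=None):
    p,d=env.read_camera(name)
    if fn: cv2.imwrite('pics/'+fn,p[:,:,::-1])
    return p,d
def ray(name,uv,z):
    c=env.get_calibration(name);K=np.array(c['intrinsics']);T=np.array(c['cam_to_world'])
    uv=np.atleast_2d(np.float64(uv))
    r=np.c_[(uv[:,0]-K[0,2])/K[0,0],-(uv[:,1]-K[1,2])/K[1,1],-np.ones(len(uv))]@T[:3,:3].T
    o=T[:3,3]
    return o+r*((z-o[2])/r[:,2])[:,None]
E
python3 - <<'E'
from h import *
s=env.state();print(s)
for n in('scene','top'):
    snap(n,n+'1.png');print(env.get_calibration(n))
E
```

```text
pics
{'t': 0.0, 'joints': array([ 1.01539335e+00,  4.91547564e-01,  1.55949586e+00,  2.78505989e-05,
        1.09169735e+00, -1.05592082e-01]), 'qvel': array([-0.00049858, -0.00068728, -0.00039348,  0.00032698,  0.00142119,
       -0.00122443]), 'tau': array([-4.36521632e-04, -6.12649441e+01, -2.58176601e+01,  6.92654005e-02,
        4.82831988e-02, -1.28400184e-04]), 'eef_pos': array([271.69410919, 562.8015809 , 404.15309628]), 'tcp_rot': array([-3.14045353e+00, -1.45569798e-04,  2.69176882e+00]), 'ft_force': array([ 0.57132614, -0.86083793, -0.53925586]), 'moment': array([ 0.01536228, -0.01452684,  0.02186047]), 'grip_force': 0.0, 'opening': 1.0019662089750514}
{'intrinsics': array([[390.59563438,   0.        , 321.30541339],
       [  0.        , 390.59563438, 197.89640989],
       [  0.        ,   0.        ,   1.        ]]), 'cam_to_world': array([[ 1.54358724e-01, -8.50986367e-01,  5.01991621e-01,
         1.01458567e+03],
       [ 9.87980422e-01,  1.28703191e-01, -8.56164410e-02,
        -1.04900175e+02],
       [ 8.25050053e-03,  5.09173538e-01,  8.60624330e-01,
         8.08805167e+02],
       [ 0.00000000e+00,  0.00000000e+00,  0.00000000e+00,
         1.00000000e+00]])}
{'intrinsics': array([[504.0350822 ,   0.        , 318.62222285],
       [  0.        , 504.0350822 , 201.46281985],
       [  0.        ,   0.        ,   1.        ]]), 'cam_to_world': array([[ 2.38075910e-02,  9.85638259e-01, -1.67183796e-01,
         4.08421467e+02],
       [-9.99704994e-01,  2.26676735e-02, -8.72358113e-03,
        -3.60215029e+01],
       [-4.80862762e-03,  1.67342163e-01,  9.85887153e-01,
         1.19910099e+03],
       [ 0.00000000e+00,  0.00000000e+00,  0.00000000e+00,
         1.00000000e+00]])}
```

View pics/top1.png

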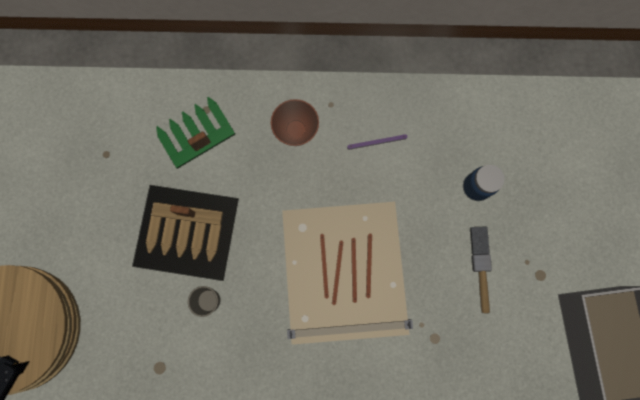

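View pics/scene1.png

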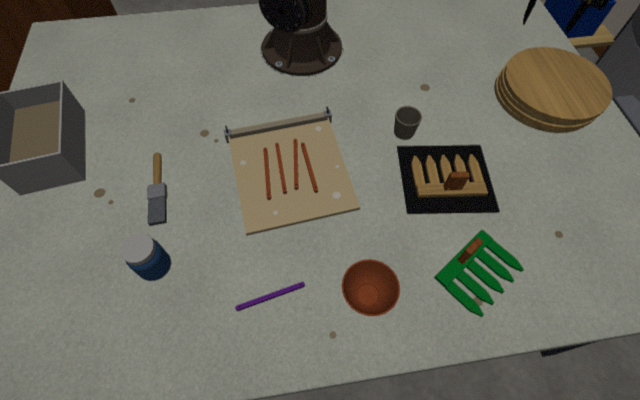

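Candidates in the top view: the wooden rake at (185,230) on the mat is the one I want. The green rake at (196,133) is a decoy, and so is the purple rod at (377,142). The terracotta rods are at (324,266), (338,272), (354,270) and (369,266). Next I'll check these in a close crop and measure.

```bash
cat >> h.py <<'E'
def comps(name,p,lo,hi,roi,amin=60,z=22):
    x0,y0,x1,y1=roi
    h=cv2.cvtColor(p,cv2.COLOR_RGB2HSV);m=cv2.inRange(h,np.array(lo),np.array(hi))
    k=np.zeros_like(m);k[y0:y1,x0:x1]=m[y0:y1,x0:x1]
    out=[]
    for c in cv2.findContours(k,cv2.RETR_EXTERNAL,cv2.CHAIN_APPROX_NONE)[0]:
        if cv2.contourArea(c)<amin: continue
        f=np.zeros_like(k);cv2.drawContours(f,[c],-1,255,-1);v,u=np.nonzero(f&k)
        w=ray(name,np.c_[u,v],z)[:,:2]; r=cv2.minAreaRect(np.float32(w)); 
        mu=w.mean(0);e=np.linalg.svd(w-mu,full_matrices=False)[2][0];e=e*np.sign(e[0])
        t=(w-mu)@e
        out.append(dict(px=(u.mean(),v.mean()),c=np.array(r[0]),size=r[1],ang=np.arctan2(e[1],e[0]),L=np.ptp(t),mid=mu+e*(t.max()+t.min())/2))
    return sorted(out,key=lambda o:o['mid'][1])
E
python3 - <<'E'
from h import *
np.set_printoptions(precision=1,suppress=True)
pt=snap('top')[0];ps=snap('scene')[0]
cv2.imwrite('pics/crop.png',np.vstack([cv2.resize(a[:,:,::-1],(640,290),interpolation=cv2.INTER_CUBIC) for a in (pt[175:347,120:420][:136],ps[105:241,215:515])]))
for n,p,uv in(('top',pt,[(324,266),(180,210),(190,245),(140,250),(340,220)]),('scene',ps,[(280,170),(457,180),(450,190),(410,205),(300,215)])):
    h=cv2.cvtColor(p,cv2.COLOR_RGB2HSV);print(n,[h[v,u].tolist() for u,v in uv])
def show(n,L):
    for o in L: print(n,np.round(o['px']),o['mid'],'ang %.3f L %.0f'%(o['ang'],o['L']),'sz',np.array(o['size']))
show('rods top',comps('top',pt,(0,120,40),(11,255,255),(300,225,390,315)))
show('rods scn',comps('scene',ps,(0,120,40),(11,255,255),(245,130,330,210)))
show('grip top',comps('top',pt,(0,120,40),(11,255,255),(140,190,235,270),20,80))
show('grip scn',comps('scene',ps,(0,120,40),(11,255,255),(400,145,500,215),20,80))
print('plate',ray('top',[(283,210),(395,203),(409,325),(290,335)],12)[:,:2].tolist())
print('mat',ray('top',[(150,186),(238,197),(225,280),(133,267)],6)[:,:2].tolist())
print('bar',ray('top',[(291,331),(410,321)],28)[:,:2].tolist())
E
```

```text
top [[9, 138, 109], [12, 138, 94], [18, 67, 38], [30, 29, 26], [19, 61, 155]]
scene [[10, 184, 108], [16, 207, 48], [19, 137, 95], [159, 213, 12], [19, 83, 138]]
rods top [369. 266.] [ 460.9 -145.1] ang -0.022 L 141 sz [  6.1 140.7]
rods top [354. 271.] [ 449.8 -110.6] ang 0.033 L 142 sz [142.3   5.9]
rods top [337. 273.] [443.1 -72.5] ang -0.103 L 141 sz [  5.7 141.1]
rods top [324. 267.] [457.4 -41.6] ang 0.097 L 143 sz [143.2   5.5]
rods scn [267. 173.] [ 464.8 -147.1] ang -0.024 L 151 sz [  9.2 151.1]
rods scn [281. 168.] [ 453.4 -112.3] ang 0.033 L 152 sz [151.6   8.6]
rods scn [295. 165.] [445.7 -74.6] ang -0.107 L 149 sz [  7.5 148.6]
rods scn [309. 167.] [461.  -43.3] ang 0.095 L 149 sz [148.9   9.7]
plate [[587.1466492321069, 58.853317672987174], [610.1973985148209, -207.79062736537145], [327.4263504501947, -239.40858637078588], [298.5809821722295, 32.54274357692174]]
mat [[639.2768368045206, 382.98250053286904], [617.1733282989462, 168.7615671891499], [419.2572421197945, 189.22706140995965], [444.3120166814667, 407.5208962841393]]
bar [[308.8816819169124, 29.652010472666163], [337.39359255925547, -238.9827032485286]]
```

View pics/crop.png

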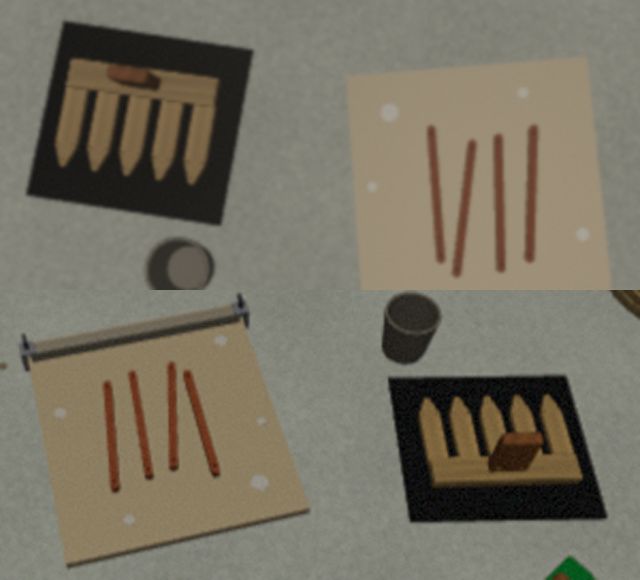

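```bash
cat >> h.py <<'E'
def blob(name,p,lo,hi,roi,z):
    x0,y0,x1,y1=roi
    m=cv2.inRange(cv2.cvtColor(p,cv2.COLOR_RGB2HSV),np.array(lo),np.array(hi))
    k=np.zeros_like(m);k[y0:y1,x0:x1]=m[y0:y1,x0:x1]
    n,l,s,_=cv2.connectedComponentsWithStats(k);i=1+s[1:,4].argmax();v,u=np.nonzero(l==i)
    w=ray(name,np.c_[u,v],z)[:,:2];c,sz,a=cv2.minAreaRect(np.float32(w))
    a=(np.radians(a)+np.pi/4)%(np.pi/2)-np.pi/4
    return np.array(c),np.array(sz),round(a,3),w.mean(0),len(w)
E
python3 - <<'E'
from h import *
np.set_printoptions(precision=1,suppress=True)
pt=snap('top')[0];ps=snap('scene')[0]
R={'top':(135,190,240,275),'scene':(400,148,492,208)}
G={'top':(165,200,200,220),'scene':(440,168,472,193)}
P={'top':(275,190,420,330),'scene':(220,124,362,236)}
for n,p in(('top',pt),('scene',ps)):
    print(n,'grip',blob(n,p,(0,110,30),(15,255,255),G[n],82))
    print(n,'rake',blob(n,p,(8,60,45),(26,255,255),R[n],18))
    print(n,'mat',blob(n,p,(0,0,0),(180,255,40),(125,180,245,285) if n=='top' else (390,138,505,220),6))
    print(n,'plate',blob(n,p,(5,40,90),(26,120,255),P[n],12))
E
```

```text
top grip (array([570.6, 280.4]), array([55.6, 20.3]), np.float64(-0.174), array([570.8, 281.5]), 189)
top rake (array([530.6, 291.2]), array([172.5, 123.1]), np.float64(-0.107), array([535.8, 290.7]), 3100)
top mat (array([530.5, 289.5]), array([214.2, 194.4]), np.float64(-0.13), array([523.5, 286. ]), 4127)
top plate (array([453.1, -88.1]), array([298.2, 271.1]), np.float64(0.104), array([455.4, -89.2]), 13637)
scene grip (array([590.7, 271.6]), array([39.1, 74.5]), np.float64(-0.741), array([589.3, 272.2]), 331)
scene rake (array([533.1, 289.5]), array([171.9, 123.6]), np.float64(-0.113), array([541.2, 289. ]), 2343)
scene mat (array([533.8, 287.2]), array([216.6, 197.5]), np.float64(-0.132), array([541.6, 280. ]), 3385)
scene plate (array([458.3, -89. ]), array([289.5, 271.2]), np.float64(0.102), array([475.5, -90.8]), 9448)
```

Emit:
carry_out(series=[[-0.394,-0.118,0.06,70.5,1],[-0.394,-0.118,0.06,70.5,1],[-0.394,-0.118,0.06,70.5,1],[-0.394,-0.118,0.06,70.5,1],[-0.394,-0.118,0.06,70.5,1],[-0.394,-0.118,0.06,70.5,1],[-0.394,-0.118,0.06,70.5,1],[-0.394,-0.118,0.06,70.5,1],[-0.394,-0.118,0.06,70.5,1],[-0.394,-0.118,0.06,70.5,1]])

```text
t: 1.55
eef_pos: [574.4, 286.2, 345.1]
tcp_rot: [3.141, -0.0, 1.463]
ft_force: [-0.5, 0.1, 0.1]
opening: 1.002
grip_force: 0.0
```

Emit:
carry_out(series=[[0,0,0.05,0,1],[0,0,0.09,0,1],[0,0,0.11,0,1],[0,0,0.117,0,1],[0,0,0.117,0,1]])

```text
t: 2.17
eef_pos: [575.0, 285.8, 228.2]
tcp_rot: [3.141, -0.0, 1.462]
ft_force: [0.2, -0.1, -0.5]
opening: 0.997
grip_force: 0.0
```

```bash
python3 - <<'E'
from h import *
print(env.state()['eef_pos'],env.state()['ft_force'])
a=snap('top')[0][160:290,120:260];b=snap('scene')[0][105:235,385:525]
cv2.imwrite('pics/g.png',cv2.resize(np.hstack([a,b])[:,:,::-1],(784,364),interpolation=cv2.INTER_CUBIC))
E
```

```text
[575.04152644 285.82857288 228.1649408 ] [ 0.18867902 -0.09361696 -0.53865732]
```

View pics/g.png

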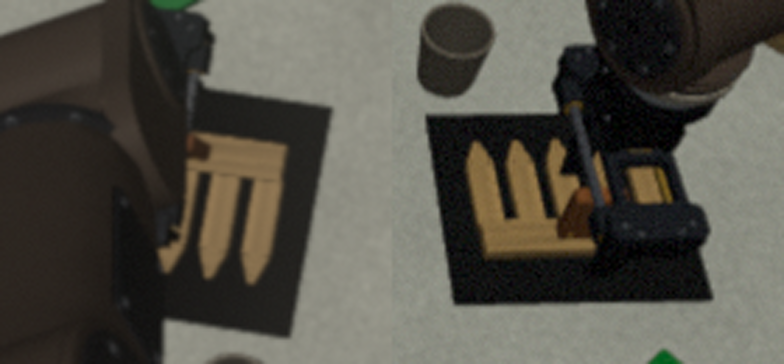

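```bash
python3 - <<'E'
from h import *
def proj(name,X):
    c=env.get_calibration(name);K=np.array(c['intrinsics']);T=np.array(c['cam_to_world'])
    p=(np.array(X)-T[:3,3])@T[:3,:3];return K[0,2]+K[0,0]*p[0]/-p[2],K[1,2]-K[1,1]*p[1]/-p[2]
a=np.array([np.cos(-.11),np.sin(-.11)]);b=np.array([-a[1],a[0]]);c=np.array([575,285.8])
for nm,q,z in(('grip TL',c-b*22+a*8,82),('grip TR',c+b*22+a*8,82),('grip BL',c-b*22+a*8,22),('finger tip far -y',c-b*10+a*59,38),('tip far +y',c+b*10+a*59,38),('body -y',c-b*37+a*90,116),('body +y',c+b*37+a*90,116)):
    u,v=proj('scene',[*q,z]);print(nm,'crop',round(392+(u-385)*2.8),round((v-105)*2.8))
E
```

```text
grip TL crop 577 202
grip TR crop 631 200
grip BL crop 556 241
finger tip far -y crop 589 284
tip far +y crop 613 283
body -y crop 594 270
body +y crop 693 266
```

The projected grip corners match what the picture shows: grip left edge near crop (558,235), and the finger straddles it. The grasp is lined up, so I'll close.

Emit:
carry_out(series=[[0,0,0.001,0,0],[0,0,0.001,0,0],[0,0,0.001,0,0],[0,0,0.001,0,0],[0,0,0.001,0,0],[0,0,0.001,0,0],[0,0,0.001,0,0],[0,0,0.001,0,0]])

```text
t: 3.28
eef_pos: [575.2, 285.3, 226.7]
tcp_rot: [-3.142, -0.0, 1.461]
ft_force: [-0.5, 0.5, 0.4]
opening: 0.215
grip_force: 0.0
```

Emit:
carry_out(series=[[0,0,0,0,0],[0,0,0,0,0],[0,0,0,0,0],[0,0,0,0,0]])

```text
t: 3.78
eef_pos: [575.2, 285.3, 226.8]
tcp_rot: [3.142, -0.0, 1.461]
ft_force: [-0.0, 0.9, -0.4]
opening: 0.168
grip_force: 30.0
```

Emit:
carry_out(series=[[0,0,-0.03,0,0],[0,0,-0.083,0,0],[0,0,-0.083,0,0],[-0.05,0.015,-0.083,-1,0],[-0.1,0.03,-0.083,-2,0],[-0.15,0.045,-0.083,-3,0],[-0.2,0.06,-0.083,-4,0],[-0.25,0.075,-0.083,-5,0],[-0.3,0.09,-0.083,-6,0],[-0.34,0.1,-0.083,-6.3,0],[-0.36,0.106,-0.083,-6.3,0],[-0.369,0.109,-0.083,-6.3,0],[-0.369,0.109,-0.083,-6.3,0],[-0.369,0.109,-0.083,-6.3,0]])

```text
t: 5.52
eef_pos: [643.2, -92.2, 309.7]
tcp_rot: [-3.141, -0.0, 1.572]
ft_force: [0.4, -0.3, -2.3]
opening: 0.162
grip_force: 30.0
```

```bash
python3 - <<'E'
from h import *
a=snap('top')[0][170:350,255:435];b=snap('scene')[0][90:270,200:380]
cv2.imwrite('pics/h.png',cv2.resize(np.hstack([a,b])[:,:,::-1],(800,400),interpolation=cv2.INTER_CUBIC))
E
```

```text
(no output)
```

View pics/h.png

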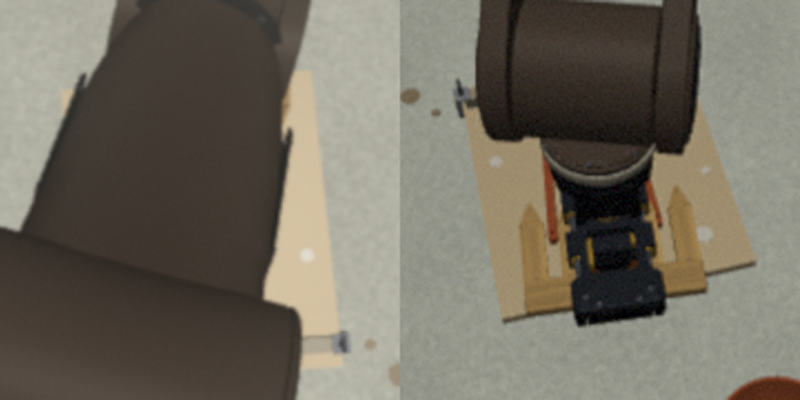

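```bash
python3 - <<'E'
from h import *
w=ray('scene',[(257.2,182.3),(325.1,175.5)],97);print(w,w.mean(0), np.arctan2(-(w[1]-w[0])[0],(w[1]-w[0])[1]))
# bar far bottom/top edge corners
q=lambda x,y:(200+(x-400)/2.222,90+y/2.222)
print(ray('scene',[q(526,312),q(706,290)],89))
E
```

```text
[[ 539.87391912 -165.28011049   97.        ]
 [ 544.28330599  -17.0584056    97.        ]] [542.07861255 -91.16925804  97.        ] -0.029739819997819824
[[ 651.11284529 -175.33689001   89.        ]
 [ 653.58900393   -8.09042233   89.        ]]
```

Emit:
carry_out(series=[[-0.0035,-0.006,0.02,0,0],[-0.0035,-0.006,0.045,0,0],[-0.0035,-0.006,0.062,0,0],[-0.0035,-0.006,0.07,0,0],[-0.0035,-0.006,0.074,0,0],[-0.0035,-0.006,0.074,0,0]])

```text
t: 6.38
eef_pos: [637.4, -96.9, 236.0]
tcp_rot: [3.141, 0.0, 1.571]
ft_force: [-0.3, 0.5, -2.3]
opening: 0.169
grip_force: 30.0
```

```bash
python3 - <<'E'
from h import *
b=snap('scene')[0][110:250,220:360]
cv2.imwrite('pics/i.png',cv2.resize(b[:,:,::-1],(560,560),interpolation=cv2.INTER_CUBIC))
E
```

```text
(no output)
```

View pics/i.png

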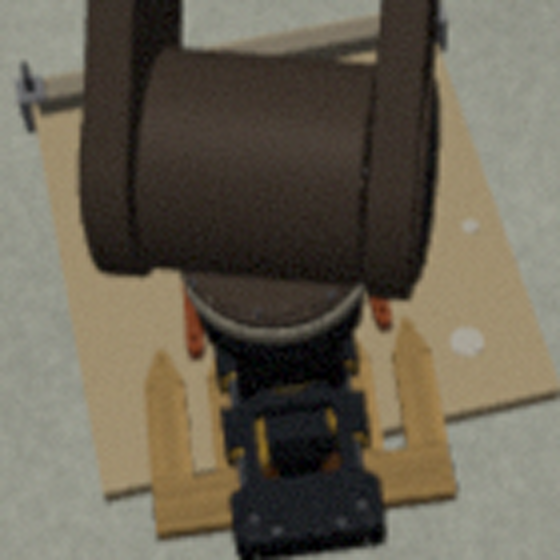

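Emit:
carry_out(series=[[0,0,0.0015,0,0],[0,-0.004,0.002,0,0],[0,-0.008,0.002,0,0],[0,-0.012,0.002,0,0],[0,-0.016,0.002,0,0],[0,-0.02,0.002,0,0],[0,-0.024,0.002,0,0]])

```text
t: 7.3
eef_pos: [613.0, -96.9, 233.7]
tcp_rot: [3.141, -0.0, 1.571]
ft_force: [-0.4, -0.5, -1.8]
opening: 0.166
grip_force: 30.0
```

Emit:
carry_out(series=[[0,-0.004,0,0,0],[0,-0.008,0,0,0],[0,-0.012,0,0,0],[0,-0.016,0,0,0],[0,-0.02,0,0,0],[0,-0.024,0,0,0],[0,-0.026,0,0,0],[0,-0.026,0,0,0]])

```text
t: 8.3
eef_pos: [587.2, -96.9, 233.7]
tcp_rot: [-3.142, -0.0, 1.571]
ft_force: [-0.2, 0.3, -0.3]
opening: 0.167
grip_force: 30.0
```

Emit:
carry_out(series=[[0,0,0.0002,0,0],[0,0,0.0002,0,0],[0,0,0.0002,0,0]])

```text
t: 8.68
eef_pos: [587.3, -96.9, 233.5]
tcp_rot: [3.141, -0.0, 1.571]
ft_force: [-0.4, 0.4, -2.9]
opening: 0.168
grip_force: 30.0
```

```bash
python3 - <<'E'
from h import *
b=snap('scene')[0][110:250,220:360]
print(env.state()['ft_force'])
cv2.imwrite('pics/j.png',cv2.resize(b[:,:,::-1],(560,560),interpolation=cv2.INTER_CUBIC))
E
```

```text
[-0.09988541 -0.02933258 -1.01755544]
```

View pics/j.png

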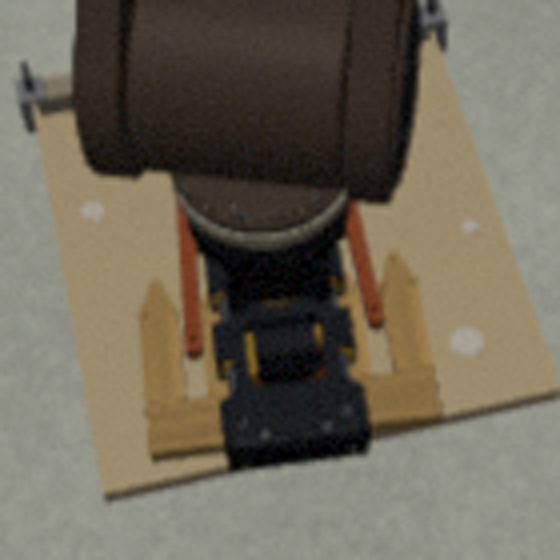

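Emit:
carry_out(series=[[0,0,0.0003,0,0],[0,0,0.0006,0,0],[0,0,0.0006,0,0],[0,0,0.0006,0,0]])

```text
t: 9.22
eef_pos: [587.3, -96.9, 232.9]
tcp_rot: [-3.142, -0.0, 1.571]
ft_force: [-0.5, 0.0, -1.7]
opening: 0.172
grip_force: 30.0
```

Emit:
carry_out(series=[[0,0,0.0003,0,0],[0,0,0.0003,0,0],[0,0,0.0003,0,0]])

```text
t: 9.6
eef_pos: [587.3, -96.9, 232.7]
tcp_rot: [3.141, -0.0, 1.571]
ft_force: [-0.4, 0.5, 0.9]
opening: 0.169
grip_force: 30.0
```

Emit:
carry_out(series=[[0,-0.003,0,0,0],[0,-0.006,0,0,0],[0,-0.009,0,0,0],[0,-0.012,0,0,0],[0,-0.015,0,0,0],[0,-0.018,0,0,0]])

```text
t: 10.35
eef_pos: [569.1, -97.0, 232.7]
tcp_rot: [3.141, 0.0, 1.571]
ft_force: [2.5, -0.1, 2.1]
opening: 0.17
grip_force: 30.0
```

Emit:
carry_out(series=[[0,-0.003,0,0,0],[0,-0.006,0,0,0],[0,-0.009,0,0,0],[0,-0.012,0,0,0],[0,-0.015,0,0,0],[0,-0.018,0,0,0]])

```text
t: 11.1
eef_pos: [551.1, -96.9, 232.7]
tcp_rot: [3.141, -0.0, 1.571]
ft_force: [2.7, 0.1, 1.7]
opening: 0.169
grip_force: 30.0
```

Emit:
carry_out(series=[[0,-0.002,-0.0001,-1,0],[0,-0.004,-0.0001,-2,0],[0,-0.006,-0.0001,-3,0],[-0.001,-0.008,-0.0001,-4,0],[-0.001,-0.01,-0.0001,-5,0],[-0.001,-0.012,-0.0001,-5.9,0],[-0.001,-0.012,-0.0001,-5.9,0]])

```text
t: 11.98
eef_pos: [539.0, -98.0, 232.7]
tcp_rot: [-3.141, -0.0, 1.675]
ft_force: [-0.2, -0.1, 1.8]
opening: 0.17
grip_force: 30.0
```

```bash
python3 - <<'E'
from h import *
b=snap('scene')[0][100:240,220:360];t=snap('top')[0][200:340,270:410]
s=env.state();print(s['ft_force'],s['moment'])
cv2.imwrite('pics/k.png',cv2.resize(np.hstack([b,t])[:,:,::-1],(800,400),interpolation=cv2.INTER_CUBIC))
E
```

```text
[-0.01966906  0.15028747  1.23678539] [-0.26731227  0.20219511  0.08301719]
```

View pics/k.png

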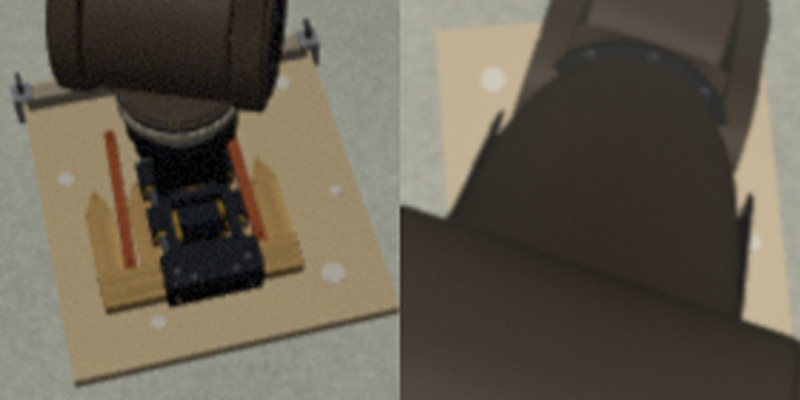

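Emit:
carry_out(series=[[0,-0.003,0,0,0],[0,-0.006,0,0,0],[0,-0.009,0,0,0],[0,-0.012,0,0,0],[0,-0.015,0,0,0],[0,-0.018,0,0,0],[0,-0.021,0,0,0],[0,-0.024,0,0,0],[0,-0.027,0,0,0],[0,-0.03,0,0,0]])

```text
t: 13.32
eef_pos: [509.2, -101.1, 232.7]
tcp_rot: [3.142, -0.0, 1.674]
ft_force: [1.4, -0.1, -0.4]
opening: 0.164
grip_force: 30.0
```

Emit:
carry_out(series=[[0,-0.001,0,0,0],[0,-0.002,0,0,0],[0,-0.003,0,0,0],[0,-0.004,0,0,0]])

```text
t: 13.82
eef_pos: [505.4, -101.5, 232.7]
tcp_rot: [3.142, -0.0, 1.674]
ft_force: [1.8, -0.2, -0.4]
opening: 0.164
grip_force: 30.0
```

```bash
python3 - <<'E'
from h import *
p=snap('scene')[0]
b=p[75:195,215:365]
cv2.imwrite('pics/l.png',cv2.resize(b[:,:,::-1],(750,600),interpolation=cv2.INTER_CUBIC))
for o in comps('scene',p,(0,120,40),(11,255,255),(225,115,335,215),30): print(o['px'],o['mid'],o['ang'],o['L'])
E
```

```text
(np.float64(259.1038961038961), np.float64(159.03246753246754)) [ 417.551391   -162.23969684] 0.048620634730586774 141.6052460066682
(np.float64(301.5430463576159), np.float64(152.7814569536424)) [418.8809963  -55.29936558] 0.10856691022602934 118.83121235956486
```

View pics/l.png

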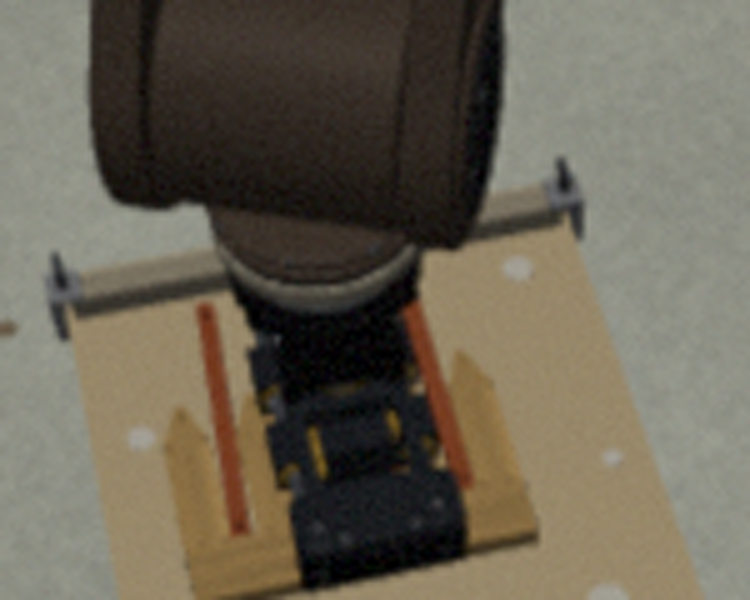

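```bash
python3 - <<'E'
from h import *
q=lambda x,y:(215+x/5,75+y/5)
f=ray('scene',[q(80,313),q(228,288)],12);r=ray('scene',[q(206,303)],22)
a=np.array([.9947,.1028]);print(f[:,:2]@a,r[:,:2]@a,f,r)
E
```

```text
[309.14919787 311.70005644] [327.34892568] [[ 334.55142397 -229.85509296   12.        ]
 [ 329.12283771 -152.51391283   12.        ]] [[ 346.03042645 -163.88657108   22.        ]]
```

About 16 mm remain. Both outer rods sit in their slots.

Emit:
carry_out(series=[[0,-0.002,0,0,0],[0,-0.004,0,0,0],[0,-0.006,0,0,0],[0,-0.008,0,0,0],[0,-0.01,0,0,0],[0,-0.01,0,0,0]])

```text
t: 14.62
eef_pos: [495.2, -102.5, 232.7]
tcp_rot: [-3.141, -0.0, 1.674]
ft_force: [-0.2, -0.9, 0.1]
opening: 0.166
grip_force: 30.0
```

Emit:
carry_out(series=[[0,-0.0005,0,0,0],[0,-0.001,0,0,0],[0,-0.0015,0,0,0],[0,-0.002,0,0,0]])

```text
t: 15.12
eef_pos: [493.5, -102.7, 232.7]
tcp_rot: [3.141, -0.0, 1.674]
ft_force: [2.6, -0.5, -0.0]
opening: 0.164
grip_force: 30.0
```

Emit:
carry_out(series=[[0,-0.0005,0,0,0],[0,-0.001,0,0,0],[0,-0.0015,0,0,0]])

```text
t: 15.5
eef_pos: [492.5, -103.0, 232.9]
tcp_rot: [3.139, 0.001, 1.674]
ft_force: [7.0, 1.1, -1.8]
opening: 0.168
grip_force: 30.0
```

Emit:
carry_out(series=[[0,-0.0003,0,0,0],[0,-0.0003,0,0,0]])

```text
t: 15.75
eef_pos: [492.4, -103.0, 233.0]
tcp_rot: [3.139, 0.001, 1.674]
ft_force: [6.9, 1.0, -3.2]
opening: 0.164
grip_force: 30.0
```

```bash
python3 - <<'E'
from h import *
for _ in range(3):
    p=snap('scene')[0];s=env.state();print(s['ft_force'],s['moment'])
b=p[75:195,215:365]
cv2.imwrite('pics/m.png',cv2.resize(b[:,:,::-1],(750,600),interpolation=cv2.INTER_CUBIC))
E
```

```text
[ 6.2093375   1.73310148 -1.12241665] [ 0.22023479 -1.43334131 -0.01683559]
[ 6.46767075  1.57678137 -1.67311441] [ 0.1767554  -1.37495889 -0.12613038]
[ 6.40551212  1.2727376  -0.9048184 ] [ 0.20410493 -1.47200751 -0.01083775]
```

View pics/m.png

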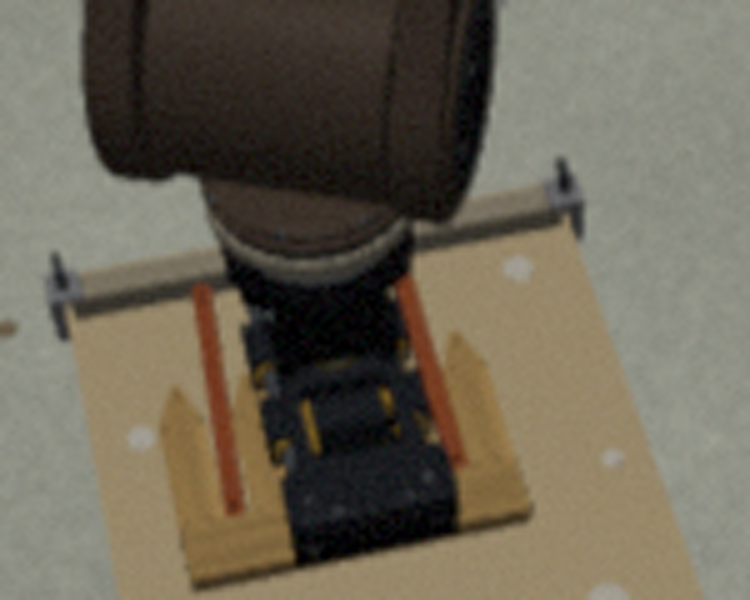

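Emit:
carry_out(series=[[0,-0.0004,0,0,0],[0,-0.0004,0,0,0],[0,-0.0004,0,0,0]])

```text
t: 16.27
eef_pos: [492.2, -103.1, 233.0]
tcp_rot: [3.138, 0.001, 1.674]
ft_force: [8.0, 0.7, -3.5]
opening: 0.168
grip_force: 30.0
```

Emit:
carry_out(series=[[0,-0.0004,0,0,0],[0,-0.0004,0,0,0]])

```text
t: 16.52
eef_pos: [492.0, -103.2, 233.2]
tcp_rot: [3.137, 0.001, 1.674]
ft_force: [9.5, 2.7, -0.6]
opening: 0.165
grip_force: 30.0
```

Emit:
carry_out(series=[[0,0.0005,0,0,0],[0,0.001,0,0,0],[0,0.0015,0,0,0],[0,0.0015,0,0,0],[0,0.0015,0,0,0]])

```text
t: 17.15
eef_pos: [492.7, -102.9, 232.8]
tcp_rot: [3.14, 0.0, 1.674]
ft_force: [5.3, 0.1, -1.7]
opening: 0.166
grip_force: 30.0
```

Emit:
carry_out(series=[[0,0.0005,0,0,0],[0,0.0008,0,0,0],[0,0.0008,0,0,0]])

```text
t: 17.52
eef_pos: [493.1, -102.8, 232.7]
tcp_rot: [-3.141, -0.0, 1.674]
ft_force: [2.5, -0.9, -0.4]
opening: 0.168
grip_force: 30.0
```

Emit:
carry_out(series=[[0,0.0004,0,0,0],[0,0.0004,0,0,0],[0,0.0004,-0.002,0,0],[0,0.0004,-0.006,0,0],[0,0.0004,-0.012,0,0],[0,0.0004,-0.025,0,0],[0,0.0004,-0.05,0,0],[0,0.0004,-0.08,0,0],[0,0.0004,-0.09,0,0],[0,0.0004,-0.09,0,0]])

```text
t: 18.77
eef_pos: [493.5, -102.6, 323.2]
tcp_rot: [3.14, 0.0, 1.674]
ft_force: [1.1, 0.3, -2.8]
opening: 0.163
grip_force: 30.0
```

Emit:
carry_out(series=[[0.03,0.01,0,1,0],[0.08,0.025,0,2,0],[0.13,0.042,0,4,0],[0.18,0.058,0,6,0],[0.23,0.074,0,8,0],[0.28,0.09,0,10,0],[0.32,0.103,0,12.2,0],[0.35,0.113,0,12.2,0],[0.37,0.119,0,12.2,0],[0.377,0.121,0,12.2,0],[0.377,0.121,0,12.2,0],[0.377,0.121,0,12.2,0]])

```text
t: 20.27
eef_pos: [575.0, 283.8, 322.7]
tcp_rot: [-3.141, 0.0, 1.461]
ft_force: [-0.1, 0.1, -2.1]
opening: 0.17
grip_force: 30.0
```

```bash
python3 - <<'E'
from h import *
np.set_printoptions(precision=1,suppress=True)
pt=snap('top','n.png')[0];ps=snap('scene')[0]
for n,p,r in(('top',pt,(280,215,400,335)),('scene',ps,(230,105,330,210))):
    for o in comps(n,p,(0,120,40),(11,255,255),r,30): print(n,np.array(o['px']),o['mid'],'%.3f %.0f'%(o['ang'],o['L']), 'near x plate %.1f'%((o['mid']-np.array([457.6,-88.3]))@np.array([.9947,.1028])-75))
cv2.imwrite('pics/n.png',cv2.resize(np.hstack([pt[190:350,270:430],ps[80:240,200:360]])[:,:,::-1],(800,400),interpolation=cv2.INTER_CUBIC))
E
```

```text
top [375.6 290.6] [ 406.5 -161.3] 0.054 143 near x plate -133.4
top [360.  291.3] [ 402.3 -125.6] 0.053 145 near x plate -133.9
top [344.5 292.6] [398. -90.] 0.052 143 near x plate -134.4
top [329.3 293.3] [395.  -55.1] 0.107 143 near x plate -133.9
scene [258.4 155.8] [ 408.8 -163.1] 0.053 153 near x plate -131.3
scene [272.5 152.6] [ 403.7 -127.5] 0.053 151 near x plate -132.7
scene [286.5 149.5] [399.4 -91.7] 0.050 153 near x plate -133.2
scene [300.2 147.1] [396.6 -56.8] 0.102 152 near x plate -132.4
```

View pics/n.png

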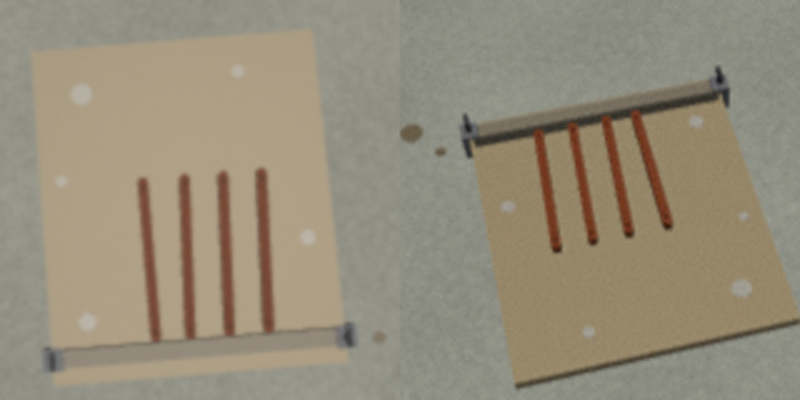

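All four rods stand at the stop, roughly parallel, each in its own row: near ends at top-crop (155,338), (190,335), (229,333) and (268,330). Next I'll lay the rake back on its mat.

Emit:
carry_out(series=[[0,0,0.04,0,0],[0,0,0.075,0,0],[0,0,0.089,0,0],[0,0,0.093,0,0],[0,0,0.0945,0,0],[0,0,0.0955,0,0],[0,0,0.0955,0,0]])

```text
t: 21.25
eef_pos: [575.1, 284.8, 227.9]
tcp_rot: [3.141, -0.001, 1.461]
ft_force: [-0.1, 0.3, -1.3]
opening: 0.169
grip_force: 30.0
```

Emit:
carry_out(series=[[0,0,0.0004,0,0],[0,0,0.0004,0,0]])

```text
t: 21.5
eef_pos: [575.0, 284.8, 227.0]
tcp_rot: [3.141, -0.0, 1.461]
ft_force: [1.1, -0.1, -2.1]
opening: 0.163
grip_force: 30.0
```

Emit:
carry_out(series=[[0,0,0.0004,0,0],[0,0,0.0004,0,0],[0,0,0.0004,0,0]])

```text
t: 21.88
eef_pos: [575.1, 284.8, 226.7]
tcp_rot: [3.141, -0.0, 1.461]
ft_force: [-0.5, -0.8, 2.6]
opening: 0.166
grip_force: 30.0
```

Contact felt, so I'll open and retreat upward.

Emit:
carry_out(series=[[0,0,0,0,0.4],[0,0,0,0,0.7],[0,0,0,0,1],[0,0,0,0,1],[0,0,0,0,1],[0,0,0,0,1],[0,0,0,0,1],[0,0,0,0,1],[0,0,-0.02,0,1],[0,0,-0.06,0,1],[0,0,-0.11,0,1],[0,0,-0.16,0,1],[0.06,-0.06,-0.18,0,1],[0.12,-0.12,-0.18,0,1],[0.18,-0.15,-0.18,0,1],[0.2,-0.15,-0.18,0,1],[0.2,-0.15,-0.18,0,1]])

```text
t: 24.0
eef_pos: [445.5, 502.9, 407.8]
tcp_rot: [3.141, -0.002, 1.465]
ft_force: [0.5, -1.1, 0.3]
opening: 0.999
grip_force: 0.0
```

```bash
python3 - <<'E'
from h import *
np.set_printoptions(precision=1,suppress=True)
pt=snap('top')[0];ps=snap('scene')[0]
R={'top':(135,190,240,275),'scene':(400,148,492,208)}
for n,p in(('top',pt),('scene',ps)):
    print(n,'rake',blob(n,p,(8,60,45),(26,255,255),R[n],18))
cv2.imwrite('pics/o.png',cv2.resize(np.hstack([pt[150:310,100:260],ps[80:240,360:520]])[:,:,::-1],(800,400)))
E
```

```text
top rake (array([530.2, 290.5]), array([172.6, 122.5]), np.float64(-0.107), array([535.7, 289.8]), 3090)
scene rake (array([532.9, 288.9]), array([172.5, 123.5]), np.float64(-0.106), array([541.1, 288.3]), 2348)
```

The rake measures as lying back where it started, so I'll hand in.

```bash
python3 -c "
from cell import env
print(env.job_done())"
```

```text
the job is handed in; nothing more can be done
None
```

Job handed in at about 24 s: all four rods are at the stop in their own rows and the rake is back mid-mat, but three rods sit about 0.05 rad off square within the slot play, and I viewed 11 pictures, one over the limit of 10.

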